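# Register a tube rack in the locating corner and hold it

## Task

Slide the 96-place tube rack across the worktop into the corner stop, without lifting or tipping it and without disturbing the things standing round about: its long side flat against the long fence and its end against the short fence. Finish while still pressing it firmly into the corner, so that it bears on both fences at once: do not let go or back away at the end.

Things in the scene. Friction and masses are not known exactly. Their poses are not given: they have to be found in the camera images.
- rack: Loose 96-place tube rack, 0.25 to 0.5 kg: block with 8 x 12 small holes on top, 42 mm tall. Base 86 (x) by 128 (y) mm, z 0 to 16 mm; above it 80 x 122 mm. At the middle of each end (y faces) a clip 36 mm wide in x, z 8 to 34 mm, stands out to y = +-66 mm: above the base, fingers astride it from above overlap it by 5 mm. Origin: centre of underside, x across, y along.
- corner_stop: Fixed corner stop: two bare aluminium angles at right angles, 30 mm tall. Origin: inner corner where the two contact faces would meet, at worktop height. Its x points away from the robot, y left (turned -0.25 to -0.05 rad from world). The rack belongs at x > 0, y < 0: seated, its axes are parallel to the stop's (within 0.6 rad at the start) and its origin is at x = 43, y = -66 mm in this frame.
- fence_long: Long fence, the near side (towards the robot) of the corner stop, part of it: contact face is the plane x = 0 of the stop's frame, from y = -8 to -148 mm, z 0 to 30 mm; its upright is 8 mm thick and its foot reaches 28 mm behind the face, towards the robot. Origin and axes as the corner stop. Rack friction on fences and worktop is 0.5 to 0.7: lean lightly on one fence while sliding to the other.
- fence_short: Short fence, the left side of the corner stop, part of it: contact face is the plane y = 0 of the stop's frame, from x = 8 to 93 mm, z 0 to 30 mm; its upright is 8 mm thick and its foot reaches 28 mm behind the face. Origin and axes as the corner stop.
- container: Screw-cap plastic pot, 42 mm across, 88 mm tall, at the far left corner of the worktop. Bystander; origin at the centre of its underside.
- control: Small bottle with a wide screw cap, 26 mm across, 83 mm tall, left of the corner stop. Bystander; origin at the centre of its underside.
- vial_a: Small capped vial, 21 mm across, 72 mm tall, beyond the corner stop, to the left. Bystander; origin at the centre of its underside.
- vial_b: Second small capped vial, 21 mm across, 72 mm tall, to the right. Bystander; origin at the centre of its underside.
- tubes: Block 28 x 68 mm carrying three sample tubes, 83 mm tall in all, to the right. Bystander; origin at the centre of its underside.

How it is judged (in metres and radians):
At the end, for the whole second after the job is handed in: The robot is still pushing the rack (more than 2 N) and the rack, flat on the worktop and still, presses on each of the two fences with more than 1.5 N; its origin is within 3 mm of the seated place along each axis (3.5 mm on the open sides) and its sides are within 0.04 rad of the fences (contact force between rack and fence_long above 1.5 N and contact force between rack and fence_short above 1.5 N and x of rack in the frame of corner_stop between 0.04 and 0.0465 m and y of rack in the frame of corner_stop between -0.0695 and -0.063 m and angle between the y axis of rack and the y axis of corner_stop, either way round below 0.04 rad and angle between rack's own z axis and vertical below 0.05 rad and height (world z) of rack below 0.004 m and contact force between any of the fingers, the arm and rack above 2 N and linear speed of rack below 0.01 m/s); the arm keeps its last pose, push and grip.
It fails at once if the rack is lifted off the worktop (height (world z) of rack above 0.02 m).
It fails at once if the rack is tipped (angle between rack's own z axis and vertical above 0.2 rad).
It fails at once if a bystander is moved by more than 20 mm (distance of any of container, control, vial_a, vial_b, tubes from where it was at the start of the episode above 0.02 m).
It also fails if it takes over 67 s, if anything falls off the work surface, if the arm or the gripper's body presses on something with over 40 N, if the wrist force passes 120 N, or if a joint passes its speed limit or range.

## Robot

A 7-joint arm with a two-finger parallel gripper is mounted at the origin on the work surface; the furniture and walls round the work are solid. World frame = base frame: x ahead of the robot, y to its left, z up, the work surface at z = 0. Lengths are in m, angles in degrees, forces in N, time in s.
With the tool pointing down it reaches from about 0.35 to 0.9 m from the base axis. Payload 7.2 kg.
Tool frame: the origin (TCP) lies between the finger pads; the fingertips stand 19 mm ahead of it and the grasp point (between the pads) is the TCP (bot.tip_extent is the distance from the TCP to the fingertips, in m); z points along the fingers, y is the line along which they close (so a half turn about z gives the same grasp; the last joint's range is limited). The gripper opens to 85 mm and grips with 20 to 120 N. Pads are 22 mm wide; open, the fingers measure 114 mm over their backs; the gripper's body (76 mm by 85 mm) begins 54 mm behind the grasp point. The pads swing forward as they close: fully open they stand 13 mm farther back than shut.
Start: joints at [71.551, 23.554, -0.728, 91.456, 0.321, 64.991, -4.71], TCP at [0.157, -0.605, 0.25] pointing down, gripper open.
Joint ranges: [-169.25, 169.25], [-16.82, 113.86], [-84.01, 82.57], [7.8, 145.47], [-59.2, 239.2], [7.22, 106.19], [-163.78, 163.78]. Speed limits (degrees/s): [136.94, 136.94, 172.46, 172.46, 180, 180, 180].

## Interface

Orientations are given as a 3x3 rotation matrix whose columns are the frame's x, y, z axes.
In Python, from cell import status, imaging, bot gives the robot as it stands.
- The arm moves only by the tool apply_moves, never from a script. Its argument "steps" is one flat list of numbers, 7 for each row, row after row: the shift along the tool's x, y, z in mm, then the turn, a rotation vector about the tool's x, y, z in degrees, then the finger opening in mm, from 0 to 85.4. A call has 1 to 12 rows; each row shifts and turns the commanded pose from where the row before left it, along the tool's axes as they then stand; what a row does not reach is not made up. A row lasts 1/10 s, in which the tool goes at most 50 mm and 8.59 degrees, less where a joint would pass 70% of its speed; a pose out of reach is approached as far as the arm can. A call is refused whole if a number of a shift passes 50 or a number of a turn 8.59, either way. A call with a gripper value outside its range is refused whole. The fingers move at their own pace and stop on an object; the grip force is fixed at half the most. Time passes only in rows, so rows that do not move let the fingers close. It gives the time, the measured TCP pose, the force, the opening and the grip force at its end, in the units of the state.
- status.sense(): the state, without advancing time (a new reading comes with each control period).
- imaging.capture(name): name is "side" or "top" or "wrist"; returns the picture (420x560x3 uint8, blue, green, red); there is no depth.
- imaging.camera_info(name): a dict with "fx", "fy", "cx", "cy" (pixels), "dist" ([k1, k2, p1, p2, k3] as OpenCV has them; the pictures are not rectified), "rvec" (rotation vector, rad) and "tvec" (3), from world to camera coordinates, as OpenCV has them; the wrist camera has in their place "tool_from_camera" (4x4, takes a point from camera to tool coordinates, whose origin is the TCP and whose axes are the flange's). Camera axes: x right, y down, z forward; pixel columns grow to the right and rows downward; lengths in m; the calibration is good to about 2 mm. A picture is of the moment at which its call begins: read the wrist's pose just before it. camera_info takes no time and is no camera call.
- bot.sign_off(): hands the job in; it is judged then, once.
The state is a dict: "t": time; "qpos": joint angles; "dq": joint speeds; "joint_efforts": joint torques, N m; "eef_pos": TCP position; "ee_rot": TCP orientation; "force": force on the tool from outside, world axes, zero at the start; "torque": the same for the moment, N m; "finger_gap": opening from 0.0 (shut) to 1.0 (fully open); "gripper_force": force on a finger pad.
Only numpy, scipy, OpenCV 4.12 (cv2) and the standard library are available. Lean on these libraries where they do the work, as an engineer would, in place of code of your own. Each camera call takes 0.05 s, during which the arm holds its last target. There are 200 camera calls.

## Working session

There is one attempt and no reset: what is moved stays moved. The work goes in short steps, Python scripts to look and compute and a tool call to move; the robot and the scene stay as the last step left them, time stands still between calls to the robot, and variables do not carry over. Pictures are saved under pics/ and viewed, at most 11 in all, crops included, and the job is handed in when it is done.

Besides the shell and the picture viewer there is one more tool, called after "Call:" in YAML: its name, and indented under it one key for each argument. apply_moves: Moves the arm, as the interface text tells. Its arguments: {"type":"object","properties":{"steps":{"type":"array","items":{"type":"number"}}},"required":["steps"]}

```bash
mkdir -p pics; ls; python3 - <<'E'
from cell import status, imaging, bot
import cv2
s=status.sense(); print(s)
for n in("top","side"):
    cv2.imwrite(f"pics/{n}0.png",imaging.capture(n)); print(n,imaging.camera_info(n))
print(imaging.camera_info("wrist"),bot.tip_extent)
E
```

```text
pics
{'t': 0.0, 'qpos': array([71.55192568, 23.60095643, -0.73025123, 91.50519554,  0.32136638,
       64.99129661, -4.71047121]), 'dq': array([-0.06836758, -0.05718762,  0.0043418 , -0.05409201,  0.09821204,
        0.07344164, -0.02365886]), 'joint_efforts': array([ 1.35540362e-03, -6.00621128e+01,  6.83033131e-01, -2.99416387e+01,
        1.39562154e-02,  1.07985857e-02,  6.47630873e-05]), 'eef_pos': array([ 0.15677077, -0.60452044,  0.24943447]), 'ee_rot': array([[ 9.67958879e-01,  2.51108205e-01, -5.26747556e-04],
       [ 2.51108732e-01, -9.67957597e-01,  1.57955244e-03],
       [-1.13230722e-04, -1.66121272e-03, -9.99998614e-01]]), 'force': array([ 0.08325137, -0.3832937 , -0.48932808]), 'torque': array([-0.00470271, -0.00593734,  0.04270322]), 'gripper_force': 0.0, 'finger_gap': 1.0033001442371468}
top {'fx': 457.8866093187312, 'fy': 457.8866093187312, 'cx': 280.2901643413114, 'cy': 212.50330179106757, 'dist': array([-0.07165496,  0.        ,  0.        ,  0.        ,  0.        ]), 'rvec': array([ 2.14672526, -2.16751064,  0.1321392 ]), 'tvec': array([-0.07863987,  0.4976371
[... 167 characters left out ...]
      ,  0.        ,  0.        ]), 'rvec': array([ 1.36097012,  1.81318088, -1.05468653]), 'tvec': array([ 0.22491484, -0.18993108,  1.84320292])}
{'fx': 289.9984563215899, 'fy': 289.9984563215899, 'cx': 278.06761085791817, 'cy': 206.52143745229165, 'dist': array([-0.04202745,  0.        ,  0.        ,  0.        ,  0.        ]), 'tool_from_camera': array([[-3.92833744e-04, -9.65327513e-01, -2.61041449e-01,
         6.71935970e-02],
       [ 9.99999830e-01, -2.66778162e-04, -5.18329089e-04,
        -3.42093218e-04],
       [ 4.30717173e-04, -2.61041609e-01,  9.65327454e-01,
        -1.24449154e-01],
       [ 0.00000000e+00,  0.00000000e+00,  0.00000000e+00,
         1.00000000e+00]])} 0.019
```

View pics/top0.png

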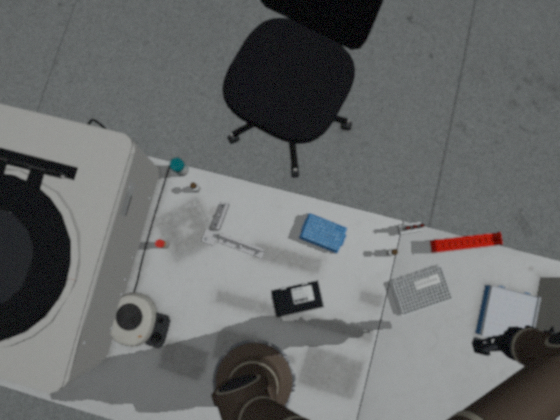

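View pics/side0.png

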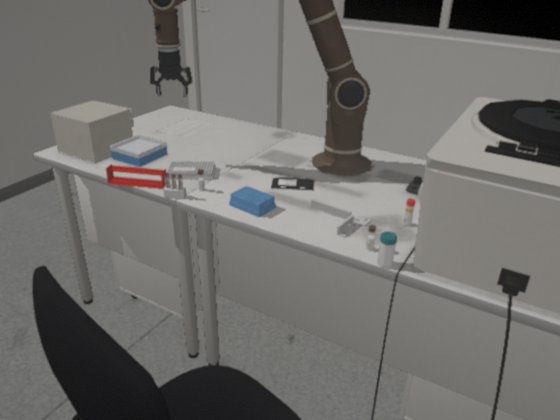

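```bash
python3 - <<'E'
import cv2
a=cv2.imread("pics/top0.png")[180:290,190:390]; cv2.imwrite("pics/t1.png",cv2.resize(a,None,fx=4,fy=4,interpolation=cv2.INTER_CUBIC))
a=cv2.imread("pics/side0.png")[160:270,210:410]; cv2.imwrite("pics/s1.png",cv2.resize(a,None,fx=4,fy=4,interpolation=cv2.INTER_CUBIC))
E
```

```text
(no output)
```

View pics/t1.png

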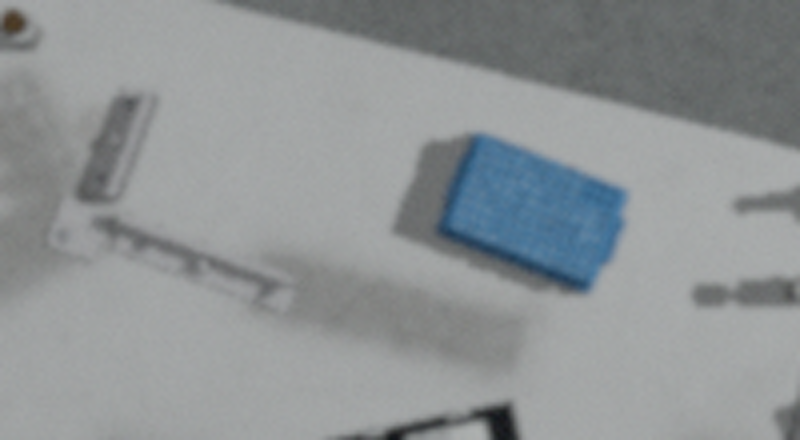

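View pics/s1.png

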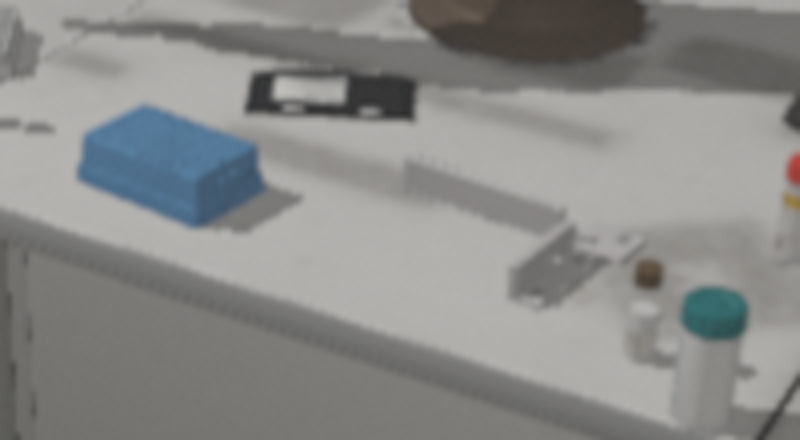

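```bash
cat > h.py <<'E'
import numpy as np,cv2
from cell import imaging,status
def ray(name,px,s=None):
    c=imaging.camera_info(name); K=np.array([[c['fx'],0,c['cx']],[0,c['fy'],c['cy']],[0,0,1]])
    u=cv2.undistortPoints(np.array(px,float).reshape(-1,1,2),K,c['dist'])[:,0]
    d=np.c_[u,np.ones(len(u))]
    if name=='wrist':
        T=c['tool_from_camera']; R=s['ee_rot']@T[:3,:3]; C=s['ee_rot']@T[:3,3]+s['eef_pos']
    else:
        R=cv2.Rodrigues(c['rvec'])[0].T; C=-R@c['tvec']
    return C,d@R.T
def at(name,px,z,s=None):
    C,d=ray(name,px,s); return C+d*((z-C[2])/d[:,2])[:,None]
def tri(a,b):
    (C1,d1),(C2,d2)=a,b; out=[]
    for p,q in zip(d1,d2):
        t=np.linalg.lstsq(np.c_[p,-q],C2-C1,rcond=None)[0]; out.append((C1+p*t[0]+C2+q*t[1])/2)
    return np.array(out)
E
python3 - <<'E'
from h import *
np.set_printoptions(precision=4,suppress=True)
T=lambda p:np.array(p)/4+[190,180]
S=lambda p:np.array(p)/4+[210,160]
print(ray('top',[[0,0]])[0])
r=T([[480,135],[628,190],[590,290],[442,228]])
print('top z42',at('top',r,.042)); print('z0',at('top',r[2:],.0))
rs=S([[195,178],[260,148],[145,105],[83,135]]) # top face corners: front,right,back,left
print('side z42',at('side',rs,.042)); 
f=T([[100,218],[285,292],[155,95],[115,200]]); print('fence top',at('top',f,.03))
print('side fence',at('side',S([[565,210],[405,160],[575,222],[512,268]]),.03))
t=tri(ray('top',T([[480,135],[628,190],[442,228]])),ray('side',S([[195,178],[83,135],[260,148]])));print('tri',t)
t=tri(ray('top',T([[285,292],[100,218]])),ray('side',S([[405,160],[565,210]])));print('tri fence',t)
E
```

```text
[ 0.3288 -0.0841  1.3848]
top z42 [[ 0.4909 -0.1712  0.042 ]
 [ 0.449  -0.2796  0.042 ]
 [ 0.3758 -0.2498  0.042 ]
 [ 0.4224 -0.1421  0.042 ]]
z0 [[ 0.3773 -0.255   0.    ]
 [ 0.4253 -0.1439  0.    ]]
side z42 [[ 0.4995 -0.1681  0.042 ]
 [ 0.4377 -0.1359  0.042 ]
 [ 0.3933 -0.2444  0.042 ]
 [ 0.4583 -0.2723  0.042 ]]
fence top [[ 0.433   0.1111  0.03  ]
 [ 0.3771 -0.0261  0.03  ]
 [ 0.5248  0.0705  0.03  ]
 [ 0.4463  0.1     0.03  ]]
side fence [[ 0.4429  0.1003  0.03  ]
 [ 0.4004 -0.0301  0.03  ]
 [ 0.4589  0.1101  0.03  ]
 [ 0.5385  0.0772  0.03  ]]
tri [[ 0.4913 -0.1711  0.0375]
 [ 0.4488 -0.2783  0.0369]
 [ 0.4227 -0.1414  0.0339]]
tri fence [[ 0.3784 -0.03    0.0191]
 [ 0.4342  0.1055  0.0266]]
```

Call:
apply_moves:
  steps: [0,0,0,0,0,-7.8,85,0,0,0,0,0,-7.8,85,0,0,0,0,0,-7.8,85,0,0,0,0,0,-7.8,85,0,0,0,0,0,-7.8,85,0,0,0,0,0,-7.8,85,0,0,0,0,0,-7.8,85,40,5,0,0,0,0,85,40,5,0,0,0,0,85,40,5,0,0,0,0,85,40,5,0,0,0,0,85,40,5,0,0,0,0,85]

```text
t: 1.3
eef_pos: [0.2519, -0.4253, 0.25]
ee_rot: [[0.356, 0.934, -0.0], [0.934, -0.356, 0.0], [0.0, -0.0, -1.0]]
force: [0.3, -0.2, 1.0]
finger_gap: 0.997
gripper_force: 0.0
```

Call:
apply_moves:
  steps: [40,5,0,0,0,0,85,40,5,0,0,0,0,85,40,5,0,0,0,0,85,40,5,0,0,0,0,85,40,5,0,0,0,0,85,40,5,0,0,0,0,85,40,5,0,0,0,0,85,40,5,0,0,0,0,85,30,5,0,0,0,0,85,0,0,0,0,0,0,85]

```text
t: 2.3
eef_pos: [0.4198, -0.112, 0.2504]
ee_rot: [[0.35, 0.937, 0.001], [0.937, -0.35, 0.001], [0.002, 0.001, -1.0]]
force: [1.1, 0.0, -0.1]
finger_gap: 0.994
gripper_force: 0.0
```

```bash
python3 - <<'E'
from h import *
import pickle
s=status.sense(); im=imaging.capture("wrist"); pickle.dump(s,open("w1.pkl","wb"))
print(s['eef_pos'],s['ee_rot'],s['qpos']); cv2.imwrite("pics/w1.png",im)
E
```

```text
[ 0.41975158 -0.11196911  0.25043973] [[ 3.50130107e-01  9.36700431e-01  1.10063268e-03]
 [ 9.36699571e-01 -3.50131409e-01  1.38191584e-03]
 [ 1.67980723e-03  5.47111816e-04 -9.99998439e-01]] [ 41.4703767    7.44818145 -35.36880145 114.52954678   4.9002676
  59.4232958  -16.65814286]
```

View pics/w1.png

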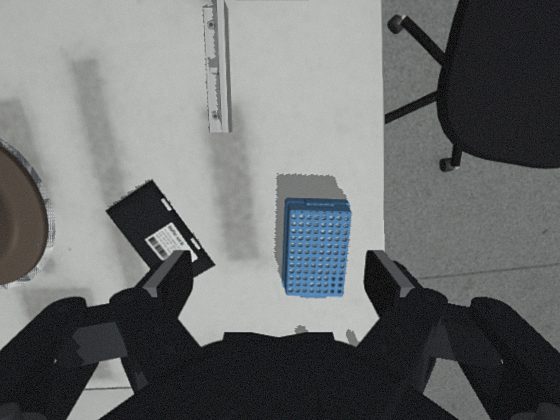

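```bash
python3 - <<'E'
import cv2
a=cv2.imread("pics/w1.png")
b=cv2.resize(a[0:150,190:260],None,fx=4,fy=4,interpolation=cv2.INTER_CUBIC)
c=cv2.resize(a[165:315,260:375],None,fx=4,fy=4,interpolation=cv2.INTER_CUBIC)
cv2.imwrite("pics/w1c.png",cv2.hconcat([b,c]))
E
```

```text
(no output)
```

View pics/w1c.png

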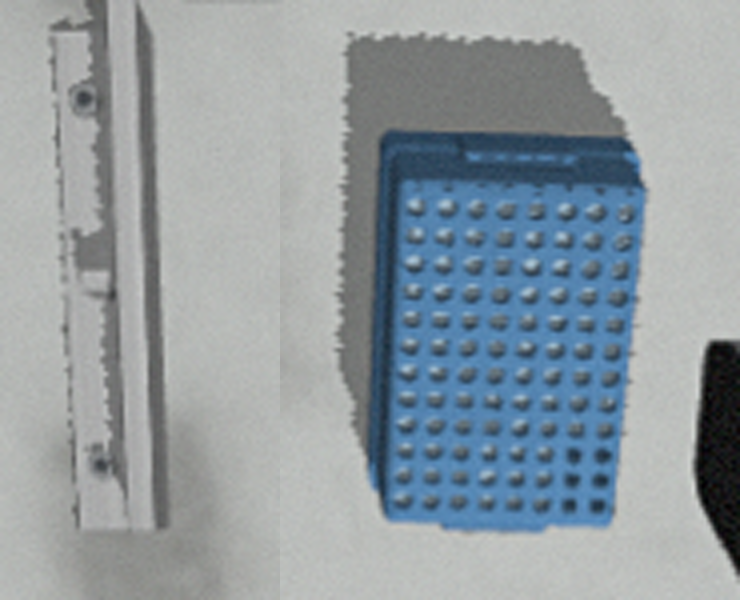

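```bash
python3 - <<'E'
from h import *
import pickle
np.set_printoptions(precision=4,suppress=True)
s=pickle.load(open("w1.pkl","rb"))
F=lambda p:np.array(p)/4+[190,0]
R=lambda p:(np.array(p)-[280,0])/4+[260,165]
ft=at('wrist',F([[137,5],[153,528]]),.03,s); fb=at('wrist',F([[154,40],[168,528]]),0,s)
r=at('wrist',R([[402,180],[645,187],[612,525],[387,518]]),.042,s)
rb=at('wrist',R([[381,135],[637,143]]),.016,s)
for n,a in(('ft',ft),('fb',fb),('rack',r),('base',rb)):print(n,a[:,:2].tolist())
yaw=lambda v:np.arctan2(-v[0],v[1])
print(yaw(ft[0]-ft[1]),yaw(fb[0]-fb[1]),yaw(r[0]-r[3]),yaw(r[1]-r[2]),yaw(r[0]-r[1])-np.pi/2,yaw(r[3]-r[2])-np.pi/2)
print('c',r.mean(0),np.linalg.norm(r-np.roll(r,-1,0),axis=1), 'tool yaw', np.arctan2(-s['ee_rot'][0,0],s['ee_rot'][1,0]))
# triangulate heights: rack corners with side/top views
T=lambda p:np.array(p)/4+[190,180]
S=lambda p:np.array(p)/4+[210,160]
print(tri(ray('wrist',R([[645,187],[612,525],[402,180]]),s),ray('side',S([[195,178],[83,135],[260,148]]))))
print(tri(ray('wrist',F([[153,528]]),s),ray('side',S([[405,160]]))))
t=tri(ray('wrist',F([[153,528]]),s),ray('top',T([[285,292]])));print(t)
E
```

```text
ft [[0.4369081662653906, 0.09372921687641494], [0.3887828957783044, -0.03263329163733596]]
fb [[0.43737429374886094, 0.09597458202463713], [0.3884129769683035, -0.03281591916135922]]
rack [[0.4249790977174406, -0.14261777517345745], [0.4924279436512698, -0.17019945173509013], [0.44947305552272326, -0.27667201467757757], [0.3816710973570352, -0.24822709411580277]]
base [[0.42230507344744844, -0.13354108213915034], [0.4980430325285751, -0.16466615674649224]]
-0.36389030168024383 -0.3632889836626348 -0.38916353474197996 -0.3834651196580268 -0.3881785832566398 -0.3972279622277559
c [ 0.4371 -0.2094  0.042 ] [0.0729 0.1148 0.0735 0.1141] tool yaw -0.3577105261566421
[[ 0.4928 -0.1708  0.0385]
 [ 0.4495 -0.2772  0.0382]
 [ 0.4243 -0.1421  0.0353]]
[[ 0.3878 -0.0325  0.0234]]
[[ 0.3791 -0.0265 -0.0311]]
```

```bash
python3 - <<'E'
from h import *
print(at('top',[[392,252],[365,254],[420,226],[398,228],[376,232]],.07)[:,:2], at('top',[[392,252],[365,254],[420,226],[376,232]],0)[:,:2])
print(at('side',[[201,188],[167,195],[183,195],[175,195]],0)[:,:2])
E
```

```text
[[ 0.37441173 -0.40356288]
 [ 0.36964391 -0.32533892]
 [ 0.4485744  -0.48838028]
 [ 0.44346733 -0.4236758 ]
 [ 0.43257624 -0.35918353]] [[ 0.37684022 -0.42056875]
 [ 0.37181856 -0.33818018]
 [ 0.45495128 -0.5099018 ]
 [ 0.43810138 -0.37382666]]
[[ 0.37037368 -0.4134816 ]
 [ 0.4518219  -0.49735319]
 [ 0.4360317  -0.44790445]
 [ 0.44392917 -0.47262985]]
```

Call:
apply_moves:
  steps: [-34,10,0,0,0,1.7,85,-34,10,0,0,0,0,85,-34,10,0,0,0,0,85,-34,10,0,0,0,0,85,-32,11,0,0,0,0,85,0,0,30,0,0,0,85,0,0,30,0,0,0,85,0,0,0,0,0,0,70]

```text
t: 3.15
eef_pos: [0.3984, -0.2909, 0.1868]
ee_rot: [[0.386, 0.923, -0.006], [0.923, -0.386, 0.004], [0.001, -0.007, -1.0]]
force: [-0.2, 0.9, -0.2]
finger_gap: 0.854
gripper_force: 0.0
```

```bash
python3 - <<'E'
from h import *
import pickle
s=status.sense(); im=imaging.capture("wrist"); pickle.dump(s,open("w2.pkl","wb"))
print(s['eef_pos'],s['ee_rot']); cv2.imwrite("pics/w2.png",im)
E
```

```text
[ 0.39841339 -0.29092699  0.18681795] [[ 0.38570951  0.92259958 -0.00617881]
 [ 0.92261948 -0.38569176  0.00389334]
 [ 0.00120888 -0.00720239 -0.99997333]]
```

View pics/w2.png

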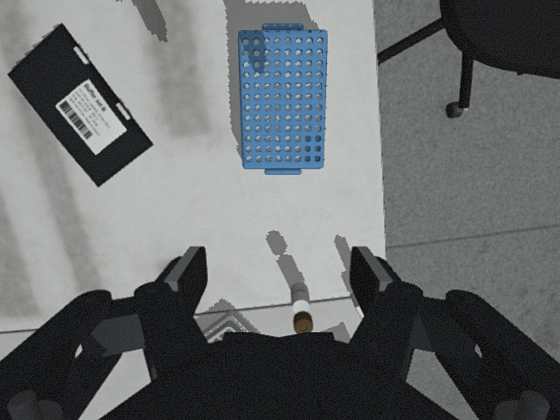

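```bash
python3 - <<'E'
from h import *
import pickle
np.set_printoptions(precision=4,suppress=True)
s=pickle.load(open("w2.pkl","rb"))
p=np.vstack([at('wrist',[[265,174],[301,174]],.034,s),at('wrist',[[243,168],[324,168],[328,31],[240,31]],.042,s)])
print(p); print('tool',(p-s['eef_pos'])@s['ee_rot'])
q=p[2:]; yaw=lambda v:np.arctan2(-v[0],v[1])
print(q.mean(0),yaw(q[3]-q[0]),yaw(q[2]-q[1]),yaw(q[3]-q[2])-np.pi/2,yaw(q[0]-q[1])-np.pi/2)
s1=pickle.load(open("w1.pkl","rb"))
print(tri(ray('wrist',[[243,168],[324,168]],s),ray('wrist',(np.array([[387,518],[612,525]])-[280,0])/4+[260,165],s1)))
E
```

```text
[[ 0.3959 -0.2632  0.034 ]
 [ 0.4279 -0.2765  0.034 ]
 [ 0.3801 -0.2491  0.042 ]
 [ 0.4496 -0.2781  0.042 ]
 [ 0.4934 -0.1714  0.042 ]
 [ 0.4253 -0.1428  0.042 ]]
tool [[ 0.0245 -0.0119  0.1529]
 [ 0.0245  0.0227  0.1527]
 [ 0.0313 -0.0319  0.1451]
 [ 0.0314  0.0434  0.1445]
 [ 0.1468  0.0426  0.1447]
 [ 0.1469 -0.0312  0.1452]]
[ 0.4371 -0.2104  0.042 ] -0.402064428337187 -0.3894377667086836 -0.3976249225922426 -0.3951491696179281
[[ 0.3806 -0.2493  0.0403]
 [ 0.4497 -0.2786  0.0392]]
```

Call:
apply_moves:
  steps: [0,5,30,0,0,0,70,0,0,30,0,0,0,60,0,0,30,0,0,0,60,0,0,30,0,0,0,60,0,0,20,0,0,0,60,0,0,7,0,0,0,55,0,0,3,0,0,0,55,0,0,0,0,0,0,55,0,0,0,0,0,0,55]

```text
t: 4.1
eef_pos: [0.4072, -0.2933, 0.0416]
ee_rot: [[0.384, 0.923, 0.002], [0.923, -0.384, -0.001], [-0.001, 0.002, -1.0]]
force: [-0.6, 0.5, 0.8]
finger_gap: 0.642
gripper_force: 0.0
```

```bash
python3 - <<'E'
from h import *
import pickle
s=status.sense(); im=imaging.capture("wrist"); pickle.dump(s,open("w3.pkl","wb"))
print(s['eef_pos'],s['ee_rot'],s['force']); cv2.imwrite("pics/w3.png",im)
E
```

```text
[ 0.40719739 -0.293296    0.04159952] [[ 3.83761068e-01  9.23431022e-01  1.60906762e-03]
 [ 9.23432173e-01 -3.83759095e-01 -1.40710281e-03]
 [-6.81868053e-04  2.02585608e-03 -9.99997715e-01]] [-0.55680628  0.48100992  0.75152085]
```

View pics/w3.png

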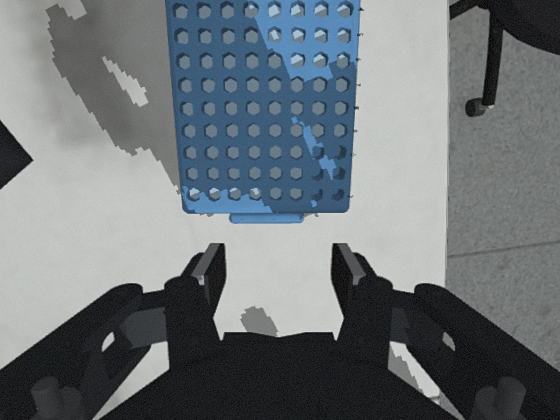

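Call:
apply_moves:
  steps: [0,-5,5,0,0,0,55,5,0,0,0,0,0,55,5,0,0,0,0,0,55,4,0,0,0,0,0,55,2,0,0,0,0,0,55,0,0,0,0,0,0,55,0,0,0,0,0,0,55]

```text
t: 4.85
eef_pos: [0.4081, -0.2759, 0.0353]
ee_rot: [[0.383, 0.924, 0.0], [0.924, -0.383, 0.0], [0.0, 0.0, -1.0]]
force: [0.2, 0.0, 0.6]
finger_gap: 0.649
gripper_force: 0.0
```

Call:
apply_moves:
  steps: [1,1,0,0,0,0,50,0,0,0,0,0,0,40,0,0,0,0,0,0,30,0,0,0,0,0,0,20,0,0,0,0,0,0,20,0,0,0,0,0,0,20,0,0,0,0,0,0,20]

```text
t: 5.55
eef_pos: [0.4089, -0.2757, 0.0356]
ee_rot: [[0.384, 0.923, -0.001], [0.923, -0.384, -0.0], [-0.001, -0.001, -1.0]]
force: [-3.9, -0.4, 6.0]
finger_gap: 0.391
gripper_force: 59.9
```

```bash
python3 - <<'E'
from h import *
import pickle
s=status.sense(); im=imaging.capture("wrist"); pickle.dump(s,open("w4.pkl","wb"))
print(s['eef_pos'],s['finger_gap']*85.4,s['gripper_force'],s['force']); cv2.imwrite("pics/w4.png",im)
E
```

```text
[ 0.40885793 -0.27566756  0.03557865] 33.382189258137934 59.90496564656496 [-3.89875325 -0.44257864  6.01967274]
```

View pics/w4.png

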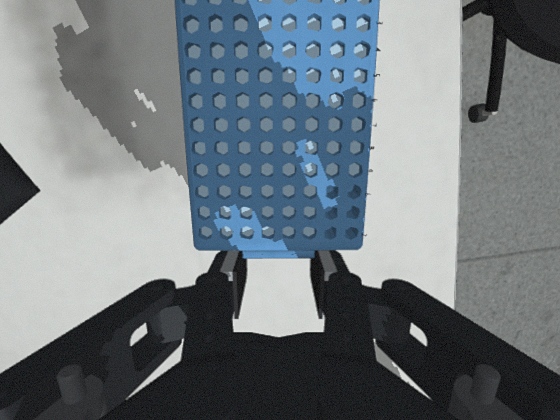

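Call:
apply_moves:
  steps: [3,0,0,0,0,-0.6,20,6,0,0,0,0,-0.6,20,10,-2,0,0,0,-0.6,20,10,-2,0,0,0,0,20,10,-2,0,0,0,0,20,10,-2,0,0,0,0,20,10,-2,0,0,0,0,20,10,-3,0,0,0,0,20,10,-3,0,0,0,0,20,10,-3,0,0,0,0,20,10,-3,0,0,0,0,20,10,-3,0,0,0,0,20]

```text
t: 6.8
eef_pos: [0.4252, -0.1643, 0.0356]
ee_rot: [[0.355, 0.935, 0.001], [0.935, -0.355, -0.001], [-0.0, 0.001, -1.0]]
force: [-0.8, -5.5, 4.9]
finger_gap: 0.394
gripper_force: 60.7
```

Call:
apply_moves:
  steps: [10,-4,0,0,0,0,20,10,-4,0,0,0,0,20,10,-4,0,0,0,0,20,10,-4,0,0,0,0,20,10,-4,0,0,0,0,20,10,-3,0,0,0,0,20,10,-3,0,0,0,0,20,10,-2,0,0,0,0,20,4,0,0,0,0,0,20,0,0,0,0,0,0,20]

```text
t: 7.8
eef_pos: [0.4281, -0.0754, 0.0355]
ee_rot: [[0.354, 0.935, -0.001], [0.935, -0.354, -0.0], [-0.001, -0.0, -1.0]]
force: [-2.8, -2.3, 9.7]
finger_gap: 0.391
gripper_force: 60.4
```

```bash
python3 - <<'E'
from h import *
import pickle
s=status.sense(); im=imaging.capture("wrist"); pickle.dump(s,open("w5.pkl","wb"))
print(s['eef_pos'],s['force']); cv2.imwrite("pics/w5.png",im)
E
```

```text
[ 0.42809474 -0.07540479  0.03554967] [-2.77539501 -2.2933166   9.65525553]
```

View pics/w5.png

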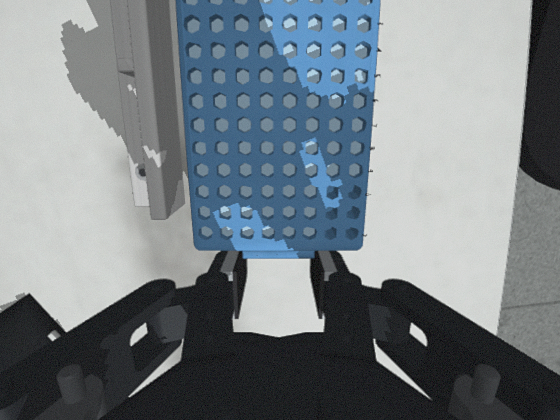

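Call:
apply_moves:
  steps: [2,-2,0,0,0,0,20,2,-2,0,0,0,0,20,2,-2,0,0,0,0,20,1,-1,0,0,0,0,20,0,0,0,0,0,0,20]

```text
t: 8.35
eef_pos: [0.4249, -0.0667, 0.0355]
ee_rot: [[0.354, 0.935, 0.001], [0.935, -0.354, 0.0], [0.001, 0.001, -1.0]]
force: [1.3, -2.8, 6.5]
finger_gap: 0.394
gripper_force: 60.1
```

Call:
apply_moves:
  steps: [1,-1,0,0,0,0,20,0,0,0,0,0,0,20]

```text
t: 8.55
eef_pos: [0.4244, -0.0657, 0.0356]
ee_rot: [[0.354, 0.935, 0.001], [0.935, -0.354, 0.0], [0.0, 0.001, -1.0]]
force: [1.7, -3.7, 5.3]
finger_gap: 0.394
gripper_force: 60.1
```

Call:
apply_moves:
  steps: [1,-1,0,0,0,0,20,0,0,0,0,0,0,20]

```text
t: 8.75
eef_pos: [0.4238, -0.0645, 0.0356]
ee_rot: [[0.355, 0.935, 0.001], [0.935, -0.355, -0.0], [0.0, 0.001, -1.0]]
force: [2.8, -4.2, 5.5]
finger_gap: 0.392
gripper_force: 60.1
```

Call:
apply_moves:
  steps: [1,-1,0,0,0,0,20,0,0,0,0,0,0,20]

```text
t: 8.95
eef_pos: [0.4232, -0.0632, 0.0356]
ee_rot: [[0.354, 0.935, 0.001], [0.935, -0.354, -0.0], [0.0, 0.001, -1.0]]
force: [2.2, -4.1, 6.0]
finger_gap: 0.395
gripper_force: 60.1
```

Call:
apply_moves:
  steps: [1,-1,0,0,0,0,20,0,0,0,0,0,0,20]

```text
t: 9.15
eef_pos: [0.4228, -0.062, 0.0356]
ee_rot: [[0.355, 0.935, 0.001], [0.935, -0.355, -0.0], [0.0, 0.001, -1.0]]
force: [1.7, -4.6, 4.7]
finger_gap: 0.396
gripper_force: 60.1
```

Call:
apply_moves:
  steps: [1,-1,0,0,0,0,20,0,0,0,0,0,0,20]

```text
t: 9.35
eef_pos: [0.4229, -0.0616, 0.0357]
ee_rot: [[0.355, 0.935, 0.003], [0.935, -0.355, -0.001], [0.0, 0.003, -1.0]]
force: [5.1, -8.8, 2.5]
finger_gap: 0.396
gripper_force: 62.5
```

Call:
apply_moves:
  steps: [2,0,0,0,0,0,20,3,0,0,0,0,0,20,3,0,0,0,0,0,20,3,0,0,0,0,0,20,0,0,0,0,0,0,20]

```text
t: 9.85
eef_pos: [0.4265, -0.0518, 0.0356]
ee_rot: [[0.355, 0.935, 0.002], [0.935, -0.355, -0.002], [-0.001, 0.002, -1.0]]
force: [3.9, -10.5, 3.3]
finger_gap: 0.394
gripper_force: 63.9
```

Call:
apply_moves:
  steps: [2,0,0,0,0,0,20,2,0,0,0,0,0,20,2,0,0,0,0,0,20,0,0,0,0,0,0,20]

```text
t: 10.25
eef_pos: [0.4285, -0.0465, 0.0356]
ee_rot: [[0.355, 0.935, 0.002], [0.935, -0.355, -0.002], [-0.001, 0.002, -1.0]]
force: [3.9, -10.8, 3.3]
finger_gap: 0.389
gripper_force: 64.5
```

Call:
apply_moves:
  steps: [2,0,0,0,0,0,20,2,0,0,0,0,0,20,1,0,0,0,0,0,20,0,0,0,0,0,0,20]

```text
t: 10.65
eef_pos: [0.4302, -0.042, 0.0356]
ee_rot: [[0.355, 0.935, 0.002], [0.935, -0.355, -0.002], [-0.002, 0.002, -1.0]]
force: [3.5, -12.7, 4.1]
finger_gap: 0.397
gripper_force: 64.9
```

Call:
apply_moves:
  steps: [1,0,0,0,0,0,20,1,0,0,0,0,0,20,0,0,0,0,0,0,20]

```text
t: 10.95
eef_pos: [0.4309, -0.0403, 0.0356]
ee_rot: [[0.356, 0.935, 0.001], [0.935, -0.356, -0.002], [-0.002, 0.002, -1.0]]
force: [3.5, -13.7, 4.4]
finger_gap: 0.392
gripper_force: 65.0
```

Call:
apply_moves:
  steps: [1,0,0,0,0,0,20,0,0,0,0,0,0,20]

```text
t: 11.15
eef_pos: [0.4311, -0.0395, 0.0356]
ee_rot: [[0.356, 0.935, 0.001], [0.935, -0.356, -0.003], [-0.002, 0.002, -1.0]]
force: [4.0, -13.6, 4.6]
finger_gap: 0.392
gripper_force: 65.3
```

Call:
apply_moves:
  steps: [1,0,0,0,0,0,20,0,0,0,0,0,0,20]

```text
t: 11.35
eef_pos: [0.4311, -0.0395, 0.0356]
ee_rot: [[0.356, 0.934, 0.0], [0.934, -0.356, -0.004], [-0.003, 0.002, -1.0]]
force: [3.5, -16.7, 5.8]
finger_gap: 0.394
gripper_force: 66.8
```

Call:
apply_moves:
  steps: [1,0,0,0,0,0,20,1,0,0,0,0,0,20,0,-1,0,0,0,0,20,0,0,0,0,0,0,20,0,0,0,0,0,0,20]

```text
t: 11.85
eef_pos: [0.4311, -0.0394, 0.0356]
ee_rot: [[0.358, 0.934, 0.001], [0.934, -0.358, -0.006], [-0.005, 0.003, -1.0]]
force: [4.9, -25.0, 4.6]
finger_gap: 0.396
gripper_force: 70.5
```

Call:
apply_moves:
  steps: [1,0,0,0,0,0,20,1,-1,0,0,0,0,20,0,0,0,0,0,0,20,0,0,0,0,0,0,20,0,0,0,0,0,0,20]

```text
t: 12.35
eef_pos: [0.431, -0.0393, 0.0357]
ee_rot: [[0.359, 0.933, 0.001], [0.933, -0.359, -0.008], [-0.007, 0.003, -1.0]]
force: [5.9, -32.7, 4.1]
finger_gap: 0.392
gripper_force: 74.3
```

```bash
python3 - <<'E'
from h import *
s=status.sense(); print(s['eef_pos'],s['force'],s['torque'])
a=imaging.capture("wrist"); b=imaging.capture("top")[180:290,190:330]; c=imaging.capture("side")[160:270,270:410]
f=lambda x:cv2.resize(x,(400,314),interpolation=cv2.INTER_CUBIC)
w=cv2.resize(a,(400,300))
cv2.imwrite("pics/f.png",cv2.hconcat([w[:300],f(c)[:300]]))
E
```

```text
[ 0.43097418 -0.03929468  0.0357094 ] [  5.94940075 -32.70015723   4.08264239] [-6.71911893 -1.09977727  0.55500317]
```

View pics/f.png

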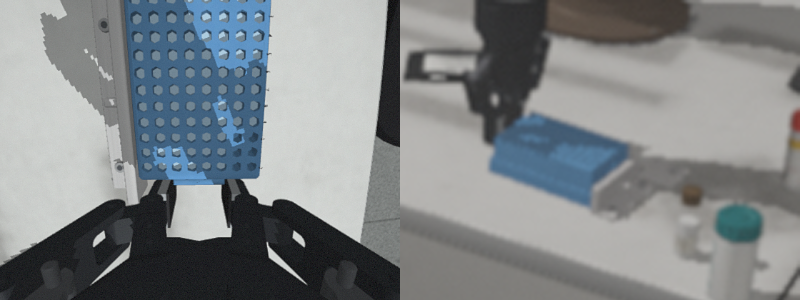

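```bash
python3 -c "
from cell import bot; print(bot.sign_off())"
```

```text
the job is handed in; nothing more can be done
None
```

I slid the rack into the corner and handed the job in at about 12.5 s. The gripper was still pressing it by its end clip, at about 28 N towards the short fence and 17 N towards the long fence (measured at the wrist). The last pictures show it flat against both fences, but no verdict came back.

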